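Set the pepper mill for coarse pepper into the cup

ROBOT

A 6-joint arm with a two-finger parallel gripper is mounted at the origin on the work surface. World frame = base frame: x ahead of the robot, y to its left, z up, the work surface at z = 0. Lengths are in m, angles in rad, forces in N, time in s.
With the tool pointing down it reaches from about 0.275 to 0.85 m from the base axis. Payload 19 kg.
Tool frame: the origin (TCP) lies on the centre line of the jaws, within the pads' length; the fingertips stand 17 mm ahead of it and the grasp point (between the pads) lies 2 mm behind it (finger_overhang is the distance from the TCP to the fingertips, in m); z points along the fingers, y is the line along which they close (so a half turn about z gives the same grasp; the last joint's range is limited). The gripper opens to 85 mm and grips with 20 to 120 N. Pads are 22 mm wide; open, the fingers measure 114 mm over their backs; the gripper's body (76 mm by 85 mm) begins 54 mm behind the grasp point. The pads swing forward as they close: fully open they stand 13 mm farther back than shut.
Start: joints at [1.209, 0.15, 1.437, -0, 1.554, -0.134], TCP at [0.13, 0.56, 0.248] pointing down, gripper open.
Joint ranges: [-2.8, 2.8], [-0.68, 2.1], [0.12, 2.68], [-1.39, 4.53], [0.16, 2.79], [-2.81, 2.81]. Speed limits (rad/s): [1.89, 1.89, 2.22, 3.01, 3.01, 3.01].

INTERFACE

Orientations are given as a unit quaternion [x, y, z, w].
In Python, from cell import sense, capture, job_done, boxes_of, trace, mark_of, finger_overhang gives the robot as it stands. The module is installed in compiled form; this text tells all that it offers.
- The arm moves only by the tool drive_tool, never from a script. Its argument "motion" is a list of rows, each a list of 2 entries, a list of its own where there are three numbers: the shift along the tool's x, y, z each as a share of 1 m, from -1 to 1, then the turn, a rotation vector about the tool's x, y, z each as a share of 180 degrees, from -1 to 1. In form: [[[x, y, z], [ax, ay, az]], ...]. A call has 1 to 10 rows; each row is the pose to reach, as a shift and turn from the pose commanded when the call began, along the tool's axes at that moment, turning the shorter way round; what a row does not reach only later rows make up. A row lasts 1/10 s, in which the tool goes at most 50 mm and 8.59 degrees, less where a joint would pass 70% of its speed; a pose out of reach is approached as far as the arm can. A call with a number of a shift or a turn outside -1 to 1 is refused whole. A call with a gripper value outside its range is refused whole. "claw" is the opening, from 0 (shut) to 1 (fully open), set as the call begins (left out, the last holds). The fingers move at their own pace and stop on an object; the grip force is fixed at half the most. Time passes only in rows, so rows that repeat a pose let the fingers close. It gives the time, the measured TCP pose, the force, the opening and the grip force at its end, in the units of the state.
- sense(): the state, without advancing time (a new reading comes with each control period).
- capture(name): name is "side" or "top"; returns a dict with "frame" (420x560x3 uint8, blue, green, red), "depth" (420x560 float32, m along the optical axis (not along the pixel's ray), 0 where there is no reading), "fx", "fy", "cx", "cy" (pixels), "dist_coeffs" ([k1, k2, p1, p2, k3] as OpenCV has them; the pictures are not rectified), "cam_to_world" (4x4, takes a point from camera to world coordinates). Camera axes: x right, y up, looking along -z (the intrinsics and any distortion apply to the point x, -y, -z); pixel columns grow to the right and rows downward; lengths in m; the calibration is good to about 2 mm. A picture is of the moment at which its call begins.
- job_done(): hands the job in; it is judged then, once.
Trained networks look in a picture, given as the dict that the camera call returned (one of the last four; its "shot" number tells which), for a name from the list of things; names that differ only in an ending like _2 or _b are one class to them, and where a whole thing is asked for, a point or a joint stands for the part that bears it (a point fixed in the world has none). Each returns a list of dicts, best first, with "score" (0 to 1); they miss things now and then, are a little off and sometimes report something else, mostly with a low value. They report only what shows in the picture. A call takes as long as a camera call. They do not tell look-alikes from the thing itself.
- boxes_of(picture, name): "centre" ([column, row] in pixels, amid what is visible of it).
- trace(picture, name): "region" (420x560 bool, what is visible of it) and "centre" ([column, row] in pixels, amid what is visible of it).
- mark_of(picture, name): "centre" ([column, row] in pixels: a listed point, or the origin of a listed thing).
The state is a dict: "time": time; "joint_pos": joint angles; "joint_vel": joint speeds; "tau": joint torques, N m; "tcp_pos": TCP position; "ee_rot": TCP orientation; "force": force on the tool from outside, world axes, zero at the start; "ft_torque": the same for the moment, N m; "opening": opening from 0.0 (shut) to 1.0 (fully open); "gripper_force": force on a finger pad.
Only numpy, scipy, OpenCV 4.12 (cv2) and the standard library are available. Lean on these libraries where they do the work, as an engineer would, in place of code of your own. Each camera call takes 0.05 s, during which the arm holds its last target. There are 200 camera calls.

TASK

Get the steel pepper mill ready to grind coarse pepper into the ceramic cup: push the black pointer arm on its top round with a fingertip until it points at the largest of the three studs, and push the delivery chute round, in the same way, until its nozzle is right over the open cup. Only push, gently, and do not clamp the pointer or the chute between the fingers; leave the cup, the closed containers and everything else standing where they are.

Things in the scene. Friction and masses are not known exactly. Their poses are not given: they have to be found in the camera images.
- mill: countertop pepper mill of plain steel, fixed to the counter: a round column 84 mm across flaring to a flat round dial on top, 152 mm across, whose upper face is 150 mm above the counter. Origin on its upright axis at counter height; z up. Its chute and its pointer both turn about this axis. The dial's three studs are on the side of its -x axis.
- chute (a joint): angle (rad) of the delivery chute about the mill's upright axis: 0 along the mill's -x axis, growing anticlockwise seen from above (+1.57 would be the mill's -y); stops at -1.5 and +1.5. A level straight steel bar 26 mm wide with upright flat sides, from 76 to 101 mm above the counter, out to a round end. It turns with light friction (1 N at its end) and stays where it is left.
- outlet (a point): centre of the mouth of the chute's nozzle, an 18 mm wide stub under the chute's round end (34 mm across), 170 mm from the mill's axis and 66 mm above the counter; moves with the chute. Between the nozzle and the things standing below it 14 mm are free. Seen from above the chute shows from the dial's edge (76 mm from the axis) to 187 mm out.
- pointer (a joint): angle (rad) of the pointer about the mill's upright axis: 0 along the mill's -x axis (middle stud), -0.8 at the smallest stud, +0.8 at the largest stud, growing anticlockwise seen from above; stops at -1.35 and +1.35. A black hub 30 mm across (top 177 mm above the counter) with one radial arm. It turns with light friction (1.5 N on the arm) and stays where it is left.
- pointer_tip (a point): middle of the upper edge of the outer end of the pointer's arm, 52 mm from the mill's axis, 172 mm above the counter; moves with the pointer. The arm is 11 mm wide with upright flat sides, runs radially from the hub, and its underside is 5 mm and its top 22 mm above the dial (155 and 172 mm above the counter).
- coarse_mark (a point): centre of the top of the largest stud (coarse), a fixed black disc 18 mm across and 4 mm high on the dial, 64 mm from the axis, just outside the end of the pointer's arm. The other two studs, medium (11 mm) and fine (6 mm), are alike but smaller, at the same distance, 0.8 rad apart.
- cup: short open ceramic cup, white, without a handle, 76 mm across the rim and 52 mm tall, wall 4 mm, 180 g, loose; origin at the centre of its underside. It stands in one of four places under the arc of the nozzle, within 9 mm of it; the containers stand in the other three.
- container1: closed steel container with a flat lid, one of three alike, 66 mm across and 50 mm tall, 160 g, loose; origin at the centre of its underside. A bystander standing under the chute's path.
- container2: closed steel container with a flat lid, one of three alike, 66 mm across and 50 mm tall, 160 g, loose; origin at the centre of its underside. A bystander standing under the chute's path.
- container3: closed steel container with a flat lid, one of three alike, 66 mm across and 50 mm tall, 160 g, loose; origin at the centre of its underside. A bystander standing under the chute's path.
- tray: pale blue plastic tray, 160 x 220 x 25 mm, loose, with a spoon in it; origin at the centre of its underside. A bystander.
- spoon: steel spoon 150 mm long lying in the tray; a bystander.
- tumbler: open steel tumbler 68 mm across and 95 mm tall, loose, behind the mill; origin at the centre of its underside. A bystander.
- jar: closed amber glass jar 72 mm across and 110 mm tall, loose, to the right in front of the stove; origin at the centre of its underside. A bystander.
Mind the look-alikes: they are no part of the job. Leave any red look-alike of the cup alone.

How it is judged:
By the outcome, as a careful person would: the job done as asked, in the order asked, and still so for the second after the job is handed in, with the robot touching nothing.
It also fails if it takes over 54 s, if anything falls off the work surface, if the arm or the gripper's body presses on something with over 40 N, if the wrist force passes 120 N, or if a joint passes its speed limit or range.

## Working session

There is one attempt and no reset: what is moved stays moved. The work goes in short steps, Python scripts to look and compute and a tool call to move; the robot and the scene stay as the last step left them, time stands still between calls to the robot, and variables do not carry over. Pictures are saved under pics/ and viewed, at most 10 in all, crops included, and the job is handed in when it is done.

Besides the shell and the picture viewer there is one more tool, called after "Request:" as a command line: name --argument value ..., lists and objects as JSON in quotes. drive_tool: Moves the arm, as the interface text tells. Its arguments: {"type":"object","properties":{"motion":{"type":"array"},"claw":{"type":"number"}},"required":["motion"]}

```bash
mkdir -p pics; cat > h.py <<'E'
import numpy as np, cv2
from cell import *
def p2w(c,px,z=None,depth=None):
    K=np.array([[c['fx'],0,c['cx']],[0,c['fy'],c['cy']],[0,0,1]]);
    u=cv2.undistortPoints(np.array([[px]],float),K,np.array(c['dist_coeffs']))[0,0]
    d=np.array([u[0],-u[1],-1]); T=np.array(c['cam_to_world'])
    r=T[:3,:3]@d;o=T[:3,3]
    s=(z-o[2])/r[2] if z is not None else depth
    return o+s*r
E
python3 - <<'E'
from h import *
for n in ['top','side']:
    c=capture(n); cv2.imwrite(f'pics/{n}0.png',c['frame'])
    print(n,np.round(c['cam_to_world'],3).tolist(),c['fx'])
    for k,z in [('mill',0),('outlet',.066),('pointer_tip',.172),('coarse_mark',.154),('cup',0),('container1',0)]:
        print(k,[(round(m['score'],2),np.round(m['centre']).tolist(),np.round(p2w(c,m['centre'],z),3).tolist()) for m in mark_of(c,k)[:5]])
print(sense())
E
```

```text
top [[-0.026, 0.983, -0.181, 0.325], [-1.0, -0.027, -0.003, 0.044], [-0.008, 0.181, 0.984, 1.503], [0.0, 0.0, 0.0, 1.0]] 524.0092613678078
mill [(0.7, [315.0, 209.0], [0.6, -0.037, 0.0])]
outlet [(0.91, [328.0, 262.0], [0.44, -0.066, 0.066])]
pointer_tip [(0.75, [299.0, 208.0], [0.574, 0.012, 0.172])]
coarse_mark [(0.92, [337.0, 208.0], [0.573, -0.087, 0.154]), (0.19, [304.0, 265.0], [0.428, 0.004, 0.154])]
cup [(0.97, [416.0, 236.0], [0.514, -0.328, 0.0]), (0.88, [376.0, 214.0], [0.58, -0.215, 0.0])]
container1 [(0.95, [358.0, 246.0], [0.49, -0.158, 0.0]), (0.95, [270.0, 248.0], [0.491, 0.097, 0.0]), (0.82, [304.0, 262.0], [0.446, 0.0, 0.0])]
side [[0.943, 0.185, -0.276, 0.278], [-0.332, 0.479, -0.812, -0.903], [-0.018, 0.858, 0.513, 0.734], [0.0, 0.0, 0.0, 1.0]] 445.7847157326009
mill [(0.9, [295.0, 263.0], [0.618, -0.04, 0.0])]
outlet [(0.65, [232.0, 262.0], [0.447, -0.06, 0.066])]
pointer_tip [(0.57, [271.0, 200.0], [0.573, 0.016, 0.172])]
coarse_mark [(0.59, [288.0, 231.0], [0.575, -0.104, 0.154])]
cup [(0.69, [303.0, 356.0], [0.521, -0.331, 0.0]), (0.62, [309.0, 308.0], [0.587, -0.206, 0.0])]
container1 [(0.91, [236.0, 243.0], [0.496, 0.105, 0.0]), (0.82, [228.0, 266.0], [0.448, 0.013, 0.0]), (0.42, [288.0, 231.0], [0.653, 0.11, 0.0])]
{'time': 0.7, 'joint_pos': array([ 1.20903509e+00,  1.50490504e-01,  1.43736828e+00, -2.57784494e-05,
        1.55378905e+00, -1.33999321e-01]), 'joint_vel': array([0.00178966, 0.00045629, 0.00085182, 0.00010762, 0.00065486,
       0.00019749]), 'tau': array([ 3.15961597e-04, -7.12656283e+01, -5.70968485e+01, -1.02795011e-04,
        1.92765285e-03, -1.41620085e-04]), 'tcp_pos': array([0.12985506, 0.56012991, 0.24828778]), 'ee_rot': array([ 1.13634750e-01,  9.93522593e-01, -2.99063447e-05,  5.72482661e-06]), 'force': array([ 0.16772524,  0.28882458, -0.05137284]), 'ft_torque': array([ 0.01053864,  0.0721547 , -0.00926636]), 'gripper_force': 0.0, 'opening': 0.9985095779643939}
```

```bash
python3 - <<'E'
import cv2
a=cv2.imread('pics/top0.png')[140:340,200:460]
cv2.imwrite('pics/topc.png',cv2.resize(a,(780,600),interpolation=cv2.INTER_CUBIC))
E
```

```text
(no output)
```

View pics/topc.png

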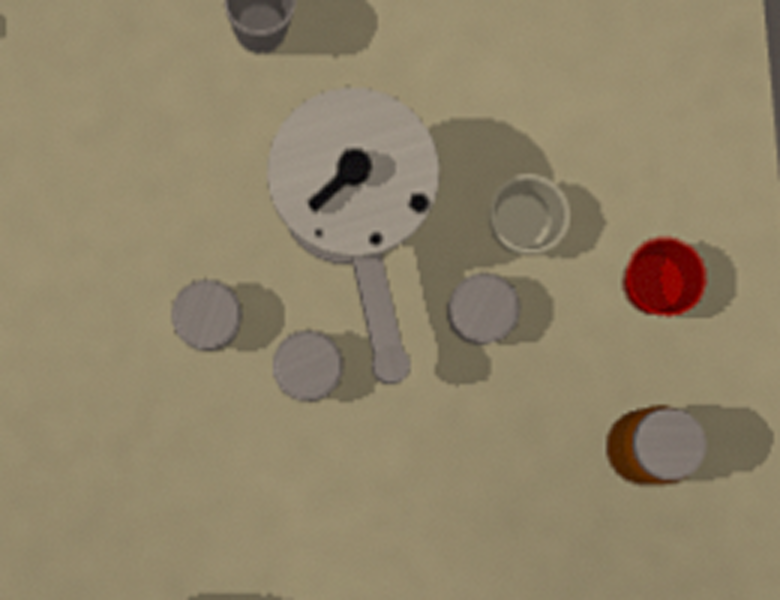

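View pics/side0.png

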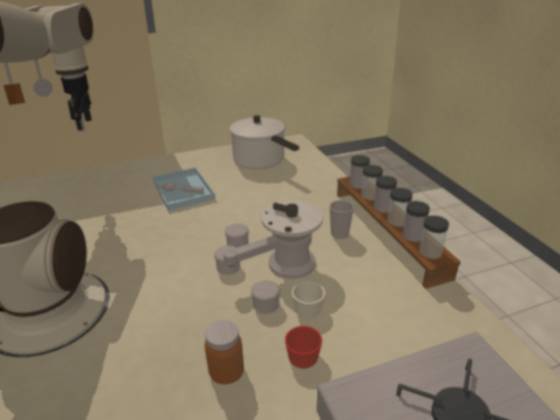

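The top picture (3x crop) shows the dial at crop (353,170) and the pointer aimed lower-left, with its tip at (315,207). The largest stud is at (419,203), the nozzle at (391,367), the white cup at (530,214) and the red look-alike at (665,277). Next I'll measure these positions precisely.

```bash
cat >> h.py <<'E'
def measure(c,full=True):
    g=c['frame'].max(2).astype(np.uint8)
    off=np.array([200,140]); pr={}
    f=lambda x,y,z:p2w(c,(x/3+200-.33,y/3+140-.33),z)
    return f
def blobs(c,th=70,r=(290,350,185,230)):
    x0,x1,y0,y1=r
    m=(c['frame'].max(2)[y0:y1,x0:x1]<th).astype(np.uint8)
    n,l,s,ce=cv2.connectedComponentsWithStats(m)
    return [(s[i][4],ce[i]+[x0,y0]) for i in range(1,n) if s[i][4]>1]
E
python3 - <<'E'
from h import *
c=capture('top')
print(c['dist_coeffs'])
for a,ce in blobs(c): print(a,np.round(ce,1),p2w(c,ce,.154).round(4),p2w(c,ce,.172).round(4))
# dial via depth
d=c['depth']; T=np.array(c['cam_to_world'])
H,W=d.shape; ys,xs=np.mgrid[170:300,230:420]
P=np.array([p2w(c,(x,y),depth=d[y,x]) for x,y in zip(xs.ravel(),ys.ravel())])
def circ(z0,z1,cx,cy,R):
    s=(P[:,2]>z0)&(P[:,2]<z1)&(np.hypot(P[:,0]-cx,P[:,1]-cy)<R)
    (a,b),r=cv2.minEnclosingCircle(P[s][:,:2].astype(np.float32)); print(s.sum(),'circ',round(a,4),round(b,4),round(r,4),'mean',P[s].mean(0).round(4))
circ(.14,.162,.6,-.04,.11)
circ(.165,.19,.6,-.04,.11)
circ(.03,.06,.575,-.212,.06)
s=(P[:,2]>.08)&(P[:,2]<.12)&(np.hypot(P[:,0]-.5,P[:,1]+.06)<.11); print(s.sum(),P[s].mean(0),P[s].min(0),P[s].max(0))
q=P[s][:,:2]; u,sv,vt=np.linalg.svd(q-q.mean(0)); print(vt[0])
for k in ['mill','cup','outlet','container1']:
  for t in trace(c,k)[:4]: print(k,round(t['score'],2),np.round(t['centre'],1),p2w(c,t['centre'],{'mill':.15,'cup':.05,'outlet':.1,'container1':.05}[k]).round(4))
E
```

```text
[-0.08845717  0.          0.          0.          0.        ]
167 [314.5 198.4] [ 0.601  -0.0293  0.154 ] [ 0.5973 -0.0283  0.172 ]
28 [339.3 207.2] [ 0.5757 -0.0934  0.154 ] [ 0.5724 -0.0915  0.172 ]
2 [305.5 217. ] [ 0.5521 -0.0039  0.154 ] [ 0.5491 -0.0033  0.172 ]
10 [324.8 219. ] [ 0.5454 -0.0541  0.154 ] [ 0.5425 -0.0527  0.172 ]
2347 circ 0.6078 -0.0374 0.0764 mean [ 0.6063 -0.0377  0.1501]
171 circ 0.5954 -0.0223 0.0338 mean [ 0.5988 -0.028   0.1746]
205 circ 0.5825 -0.2075 0.0383 mean [ 0.5884 -0.2134  0.0466]
455 [ 0.48001946 -0.05982403  0.10006097] [ 0.42374125 -0.08374527  0.08055122] [ 0.53986568 -0.03633631  0.1094158 ]
[-0.98305663 -0.18330213]
mill 0.73 [321.5 203.2] [ 0.5884 -0.0473  0.15  ]
mill 0.44 [284.6 143.3] [0.7553 0.0454 0.15  ]
cup 0.67 [423.1 230.5] [ 0.5219 -0.3369  0.05  ]
cup 0.6 [379.  209.5] [ 0.5853 -0.2158  0.05  ]
cup 0.26 [320.3 201.2] [ 0.6137 -0.0509  0.05  ]
outlet 0.67 [324.2 250.2] [ 0.4694 -0.053   0.1   ]
outlet 0.38 [283.8 143.9] [0.7696 0.0477 0.1   ]
container1 0.93 [304.6 260.1] [ 0.4486 -0.0011  0.05  ]
container1 0.81 [272.7 243.3] [0.4978 0.0862 0.05  ]
container1 0.77 [363.  242.3] [ 0.4936 -0.1657  0.05  ]
```

Request:
drive_tool --motion '[[[0,0,0],[0,0,0]],[[0,0,0],[0,0,0]],[[0,0,0],[0,0,0]],[[0,0,0],[0,0,0]],[[0,0,0],[0,0,0]]]' --claw 0

```text
time: 1.5
tcp_pos: [0.1299, 0.5601, 0.2483]
ee_rot: [0.114, 0.994, -0.0, -0.0]
force: [-0.7, 0.4, -0.4]
opening: 0.148
gripper_force: 0.0
```

Request:
drive_tool --motion '[[[-0.04,-0.03,0],[0,0,0.04]],[[-0.08,-0.06,0],[0,0,0.08]],[[-0.12,-0.09,0],[0,0,0.12]],[[-0.16,-0.12,0],[0,0,0.16]],[[-0.2,-0.15,0],[0,0,0.2]],[[-0.24,-0.18,0],[0,0,0.24]],[[-0.28,-0.21,0],[0,0,0.28]],[[-0.32,-0.24,0],[0,0,0.32]],[[-0.35,-0.26,0],[0,0,0.36]],[[-0.38,-0.28,0],[0,0,0.4]]]' --claw 0

```text
time: 2.5
tcp_pos: [0.4378, 0.1998, 0.2485]
ee_rot: [0.678, 0.735, 0.0, 0.0]
force: [-0.1, 0.6, -0.4]
opening: 0.001
gripper_force: 0.0
```

```bash
python3 - <<'E'
from h import *
p0,y0=now(); print(p0,y0)
t=pose(133.8,.040,-.027); print(t,rel(p0,y0,[*t,.23],133.8-90))
c=capture('top');d=c['depth']
P=np.array([p2w(c,(x,y),depth=d[y,x]) for y in range(190,235) for x in range(350,400)])
s=(P[:,2]>.04)&(P[:,2]<.058)&(np.hypot(P[:,0]-.4936,P[:,1]+.1657)>.042)&(np.hypot(P[:,0]-.5825,P[:,1]+.209)<.055); q=P[s]; print(s.sum())
from scipy.optimize import least_squares
v=least_squares(lambda v:np.hypot(q[:,0]-v[0],q[:,1]-v[1])-.036,[.583,-.21],loss='soft_l1',f_scale=.003).x
e=v-M;print(v,np.hypot(*e),np.degrees(np.arctan2(e[1],e[0]))%360)
a=c['frame'][190:235,350:400]
cv2.imwrite('pics/cup.png',cv2.resize(a,None,fx=12,fy=12,interpolation=cv2.INTER_CUBIC))
E
```

```text
[0.43781285 0.19983803 0.24851482] 94.59824313648497
[0.5993018  0.00975827] ([-0.202, 0.146, 0.019], [0, 0, np.float64(0.282)])
160
[ 0.58162401 -0.20718963] 0.17135464511454002 261.3146315985067
```

View pics/cup.png

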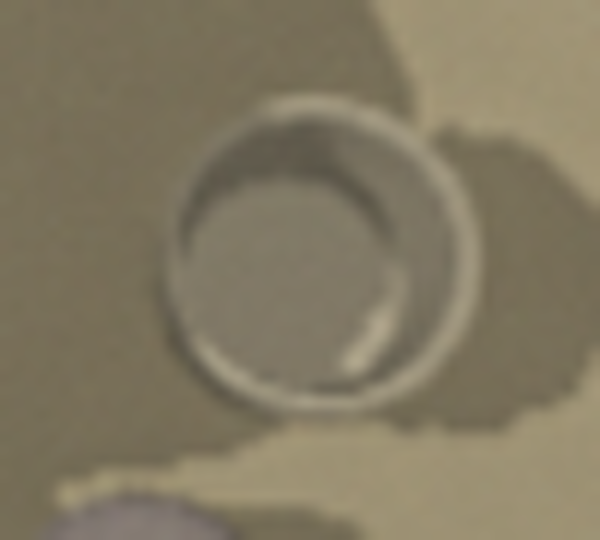

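The crop shows the cup's rim centred at about full-image (376.4, 210.6), which puts the cup at (0.582, -0.208). That is at 261.4° about the mill.

Request:
drive_tool --motion '[[[-0.03,0.02,0],[0,0,0.04]],[[-0.06,0.04,0],[0,0,0.08]],[[-0.09,0.06,0],[0,0,0.12]],[[-0.12,0.08,0],[0,0,0.16]],[[-0.15,0.11,0.005],[0,0,0.2]],[[-0.18,0.13,0.01],[0,0,0.24]],[[-0.202,0.146,0.019],[0,0,0.282]],[[-0.202,0.146,0.019],[0,0,0.282]],[[-0.202,0.146,0.019],[0,0,0.282]]]' --claw 0

```text
time: 3.45
tcp_pos: [0.5997, 0.0126, 0.2288]
ee_rot: [0.926, 0.376, -0.0, -0.0]
force: [-1.1, -0.4, 0.0]
opening: -0.001
gripper_force: 0.0
```

```bash
python3 - <<'E'
from h import *
p0,y0=now(); print(p0,y0)
c=capture('side')
T=np.linalg.inv(np.array(c['cam_to_world']))
for dz in (.017,.03):
    q=T@np.array([*p0[:2],p0[2]-dz,1]); print(c['cx']+c['fx']*q[0]/-q[2], c['cy']+c['fy']*-q[1]/-q[2])
a=c['frame'][120:270,200:360]
cv2.imwrite('pics/s1.png',cv2.resize(a,None,fx=4,fy=4,interpolation=cv2.INTER_CUBIC))
E
```

```text
[0.59966067 0.01264732 0.22883067] 44.216771201524494
280.8482556223912 184.65548093256018
280.9190399912846 189.26719453720656
```

View pics/s1.png

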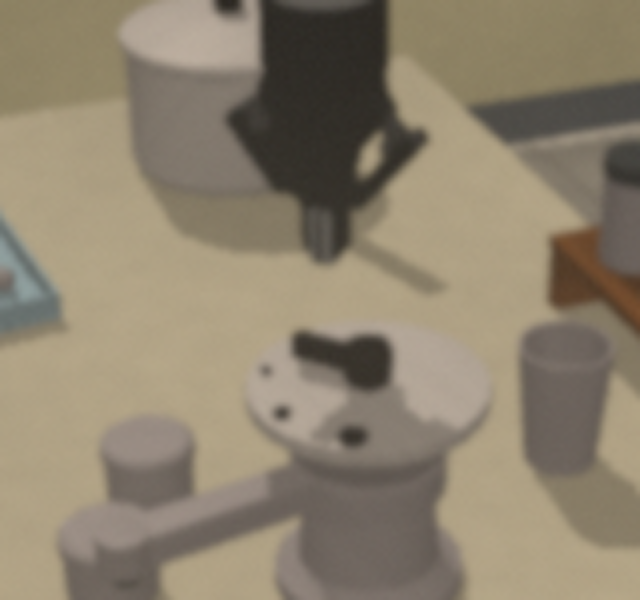

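The fingertip shows at crop (323,262), which agrees with the 17 mm overhang. The descent spot on the dial, behind the pointer, is clear, so I'm going down.

Request:
drive_tool --motion '[[[0,0,0.015],[0,0,0]],[[0,0,0.03],[0,0,0]],[[0,0,0.04],[0,0,0]],[[0,0,0.046],[0,0,0]],[[0,0,0.05],[0,0,0]],[[0,0,0.05],[0,0,0]]]' --claw 0

```text
time: 4.1
tcp_pos: [0.5996, 0.0129, 0.1789]
ee_rot: [0.927, 0.376, -0.0, -0.0]
force: [-0.3, 0.4, 0.0]
opening: -0.003
gripper_force: 0.0
```

```bash
python3 - <<'E'
from h import *
p0,y0=now(); print(p0,y0,sense()['force'])
c=np.array([*pose(133.8,.040,-.027),.179]); yc=43.8
p=c;y=yc
for k in range(3):
    rows=[]
    for i in range(1,11):
        n=k*10+i
        if n<=3: th=133.8; t=-.027+.009*n/3
        else: th=133.8+(240.2-133.8)*min(1,(n-3)/26); t=-.018+.0015*min(1,(n-3)/26)
        q=np.array([*pose(th,.040,t),.179]); rows.append(rel(p,y,q,th-90))
    print([[a,[0,0,float(b[2])]] for a,b in rows]); p=q;y=th-90
E
```

```text
[0.59957883 0.01292272 0.17887554] 44.19671912096518 [-0.32853813  0.35078896  0.03037398]
[[[-0.003, -0.0, 0.0], [0, 0, -0.0]], [[-0.006, -0.0, 0.0], [0, 0, -0.0]], [[-0.009, 0.0, 0.0], [0, 0, -0.0]], [[-0.012, -0.001, 0.0], [0, 0, -0.023]], [[-0.015, -0.002, 0.0], [0, 0, -0.045]], [[-0.018, -0.003, 0.0], [0, 0, -0.068]], [[-0.021, -0.003, 0.0], [0, 0, -0.091]], [[-0.024, -0.004, 0.0], [0, 0, -0.114]], [[-0.028, -0.004, 0.0], [0, 0, -0.136]], [[-0.031, -0.004, 0.0], [0, 0, -0.159]]]
[[[-0.003, -0.001, 0.0], [0, 0, -0.023]], [[-0.006, -0.002, 0.0], [0, 0, -0.045]], [[-0.009, -0.003, 0.0], [0, 0, -0.068]], [[-0.012, -0.003, 0.0], [0, 0, -0.091]], [[-0.015, -0.004, 0.0], [0, 0, -0.114]], [[-0.019, -0.004, 0.0], [0, 0, -0.136]], [[-0.022, -0.003, 0.0], [0, 0, -0.159]], [[-0.025, -0.003, 0.0], [0, 0, -0.182]], [[-0.028, -0.002, 0.0], [0, 0, -0.205]], [[-0.031, -0.001, 0.0], [0, 0, -0.227]]]
[[[-0.003, -0.001, 0.0], [0, 0, -0.023]], [[-0.006, -0.002, 0.0], [0, 0, -0.045]], [[-0.009, -0.003, 0.0], [0, 0, -0.068]], [[-0.012, -0.003, 0.0], [0, 0, -0.091]], [[-0.015, -0.003, 0.0], [0, 0, -0.114]], [[-0.018, -0.003, 0.0], [0, 0, -0.136]], [[-0.022, -0.003, 0.0], [0, 0, -0.159]], [[-0.025, -0.003, 0.0], [0, 0, -0.182]], [[-0.028, -0.002, 0.0], [0, 0, -0.205]], [[-0.028, -0.002, 0.0], [0, 0, -0.205]]]
```

Request:
drive_tool --motion '[[[-0.003,-0.0,0.0],[0,0,0]],[[-0.006,0,0.0],[0,0,0]],[[-0.009,0.0,0.0],[0,0,0]],[[-0.012,-0.001,0.0],[0,0,-0.023]],[[-0.015,-0.002,0.0],[0,0,-0.045]],[[-0.018,-0.003,0.0],[0,0,-0.068]],[[-0.021,-0.003,0.0],[0,0,-0.091]],[[-0.024,-0.004,0.0],[0,0,-0.114]],[[-0.028,-0.004,0.0],[0,0,-0.136]],[[-0.031,-0.004,0.0],[0,0,-0.159]]]' --claw 0

```text
time: 5.1
tcp_pos: [0.5746, -0.0061, 0.1796]
ee_rot: [0.804, 0.595, 0.0, 0.0]
force: [0.6, 0.5, 0.1]
opening: 0.003
gripper_force: 0.7
```

```bash
cat > arc.py <<'E'
from h import *
import sys
r,t,z,th0,th1,n=map(float,sys.argv[1:]); n=int(n)
p0,y0=now(); print(p0.round(4),y0.round(2),sense()['force'].round(1))
p=p0;y=y0
L=[]
for i in range(1,n+1):
    th=th0+(th1-th0)*i/n
    q=np.array([*pose(th,r,t),z]); a,b=rel(p,y,q,th-90); L.append([a,[0,0,float(b[2])]])
    if i%10==0 or i==n: print(L); L=[]; p=q;y=th-90
e=p0[:2]-M; th=np.radians(y0+90); print('now rad,tan',e@[np.cos(th),np.sin(th)],e@[-np.sin(th),np.cos(th)])
E
python3 arc.py .04 -.0165 .179 162 240.2 18
```

```text
[ 0.5746 -0.0061  0.1796] 72.96 [0.6 0.5 0.1]
[[[-0.007, -0.0, 0.001], [0, 0, -0.019]], [[-0.01, -0.001, 0.001], [0, 0, -0.043]], [[-0.013, -0.002, 0.001], [0, 0, -0.067]], [[-0.016, -0.002, 0.001], [0, 0, -0.091]], [[-0.019, -0.002, 0.001], [0, 0, -0.115]], [[-0.023, -0.002, 0.001], [0, 0, -0.139]], [[-0.026, -0.002, 0.001], [0, 0, -0.164]], [[-0.029, -0.002, 0.001], [0, 0, -0.188]], [[-0.032, -0.001, 0.001], [0, 0, -0.212]], [[-0.036, 0.0, 0.001], [0, 0, -0.236]]]
[[[-0.003, -0.001, 0.0], [0, 0, -0.024]], [[-0.006, -0.002, 0.0], [0, 0, -0.048]], [[-0.009, -0.003, 0.0], [0, 0, -0.072]], [[-0.013, -0.003, 0.0], [0, 0, -0.097]], [[-0.016, -0.003, 0.0], [0, 0, -0.121]], [[-0.019, -0.003, 0.0], [0, 0, -0.145]], [[-0.023, -0.003, 0.0], [0, 0, -0.169]], [[-0.026, -0.002, 0.0], [0, 0, -0.193]]]
now rad,tan 0.04079489410572139 -0.020690677468545953
```

Request:
drive_tool --motion '[[[-0.005,0,0.001],[0,0,-0.019]],[[-0.009,-0.001,0.001],[0,0,-0.043]],[[-0.012,-0.002,0.001],[0,0,-0.067]],[[-0.016,-0.002,0.001],[0,0,-0.091]],[[-0.019,-0.002,0.001],[0,0,-0.115]],[[-0.023,-0.002,0.001],[0,0,-0.139]],[[-0.026,-0.002,0.001],[0,0,-0.164]],[[-0.029,-0.002,0.001],[0,0,-0.188]],[[-0.032,-0.001,0.001],[0,0,-0.212]],[[-0.036,0.0,0.001],[0,0,-0.236]]]' --claw 0

```text
time: 6.1
tcp_pos: [0.5639, -0.0403, 0.1786]
ee_rot: [0.534, 0.846, 0.0, 0.0]
force: [0.6, 1.2, 1.1]
opening: -0.001
gripper_force: 1.0
```

```bash
python3 arc.py .04 -.0165 .179 208 240.2 8
```

```text
[ 0.5639 -0.0403  0.1786] 115.47 [0.6 1.2 1.1]
[[[-0.005, -0.001, -0.0], [0, 0, -0.036]], [[-0.008, -0.002, -0.0], [0, 0, -0.059]], [[-0.011, -0.002, -0.0], [0, 0, -0.081]], [[-0.014, -0.003, -0.0], [0, 0, -0.104]], [[-0.017, -0.003, -0.0], [0, 0, -0.126]], [[-0.02, -0.003, -0.0], [0, 0, -0.148]], [[-0.023, -0.002, -0.0], [0, 0, -0.171]], [[-0.026, -0.002, -0.0], [0, 0, -0.193]]]
now rad,tan 0.040427826511416694 -0.016473856662290648
```

Request:
drive_tool --motion '[[[-0.003,-0.001,0],[0,0,-0.024]],[[-0.006,-0.002,0],[0,0,-0.048]],[[-0.009,-0.002,0],[0,0,-0.07]],[[-0.012,-0.003,0],[0,0,-0.095]],[[-0.016,-0.003,0],[0,0,-0.118]],[[-0.019,-0.003,0],[0,0,-0.14]],[[-0.022,-0.002,0],[0,0,-0.165]],[[-0.025,-0.002,0],[0,0,-0.186]],[[-0.025,-0.002,0],[0,0,-0.186]],[[-0.025,-0.002,0],[0,0,-0.186]]]' --claw 0

```text
time: 7.1
tcp_pos: [0.5728, -0.0638, 0.1785]
ee_rot: [0.27, 0.963, -0.0, 0.0]
force: [-0.2, -0.5, 0.2]
opening: -0.001
gripper_force: 0.0
```

```bash
python3 arc.py .04 -.0165 .179 240.2 240.2 1; python3 - <<'E'
from h import *
for n in ['top','side']:
    c=capture(n); cv2.imwrite(f'pics/{n}2.png',c['frame'])
    for k,z in [('pointer_tip',.172),('coarse_mark',.154)]:
        for m in mark_of(c,k)[:1]:
            e=p2w(c,m['centre'],z)[:2]-M; print(n,k,round(m['score'],2),np.hypot(*e),np.degrees(np.arctan2(e[1],e[0]))%360)
x0,y0=(290,170)
a=cv2.imread('pics/top2.png')[170:240,285:365];b=cv2.imread('pics/side2.png')[180:250,250:330]
cv2.imwrite('pics/m2.png',cv2.resize(np.hstack([a,b]),None,fx=5,fy=5,interpolation=cv2.INTER_CUBIC))
E
```

```text
[ 0.5728 -0.0638  0.1785] 148.64 [-0.2 -0.5  0.2]
[[[-0.001, -0.0, -0.001], [0, 0, -0.009]]]
now rad,tan 0.04026592844358545 -0.016053500097829562
top coarse_mark 0.95 0.061585726595076766 233.07104013676422
side pointer_tip 0.63 0.04088350812159613 237.63521682789354
side coarse_mark 0.61 0.06919921877711184 248.57130771691726
```

View pics/m2.png

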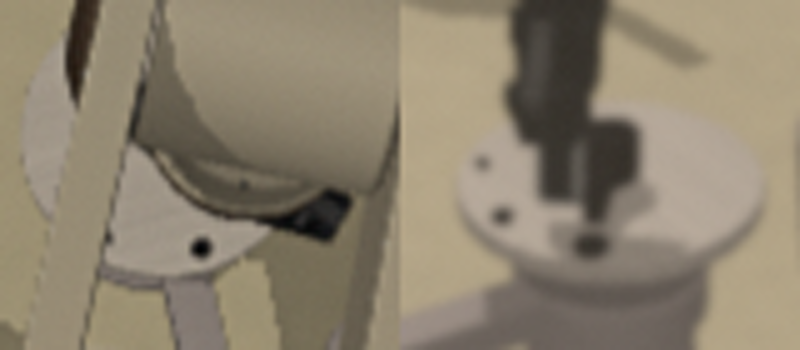

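The side view (right half) shows the pointer's end at about (592,225), just inboard of the large stud at (590,245). I'll back off, lift clear and check from above.

Request:
drive_tool --motion '[[[0.006,0,0],[0,0,0]],[[0.016,0,0],[0,0,0]],[[0.025,0,0],[0,0,0]],[[0.025,0,-0.03],[0,0,0]],[[0.025,0,-0.06],[0,0,0]],[[0.06,-0.02,-0.07],[0,0,0.04]],[[0.09,-0.04,-0.07],[0,0,0.08]],[[0.12,-0.06,-0.07],[0,0,0.12]],[[0.15,-0.08,-0.07],[0,0,0.16]],[[0.15,-0.08,-0.07],[0,0,0.2]]]' --claw 0

```text
time: 8.4
tcp_pos: [0.3999, -0.0538, 0.2488]
ee_rot: [0.556, 0.831, 0.0, 0.001]
force: [0.3, -0.7, -0.2]
opening: 0.005
gripper_force: 0.0
```

```bash
python3 - <<'E'
from h import *
for n in ['top','side']:
    c=capture(n); cv2.imwrite(f'pics/{n}3.png',c['frame'])
    for k,z in [('pointer_tip',.172),('coarse_mark',.154)]:
        for m in mark_of(c,k)[:1]:
            e=p2w(c,m['centre'],z)[:2]-M; print(n,k,round(m['score'],2),np.hypot(*e),np.degrees(np.arctan2(e[1],e[0]))%360)
    if n=='top': print(ptr(c),[(x,y.round(1)) for x,y in blobs(c)])
a=cv2.imread('pics/top3.png')[170:240,285:365];b=cv2.imread('pics/side3.png')[180:250,250:330]
cv2.imwrite('pics/m3.png',cv2.resize(np.hstack([a,b]),None,fx=5,fy=5,interpolation=cv2.INTER_CUBIC))
E
python3 arc.py .14 -.036 .18 190.6 190.6 1
```

```text
top pointer_tip 0.44 0.043227242974689606 230.89681199317877
top coarse_mark 0.92 0.061748180265405274 237.88783720823298
54
236.27858421785425 [(np.int32(168), array([321.9, 197.4])), (np.int32(28), array([339.3, 207.2])), (np.int32(2), array([305.5, 217. ])), (np.int32(9), array([325., 219.]))]
side pointer_tip 0.61 0.05264369212046513 236.42257125253718
side coarse_mark 0.3 0.32513168860642155 136.15822717929882
[ 0.4034 -0.0542  0.2481] 112.97 [ 0.4 -0.5  0.8]
[[[0.001, 0.065, 0.068], [0, 0, 0.069]]]
now rad,tan 0.194317754655855 -0.0645558853822769
```

View pics/m3.png

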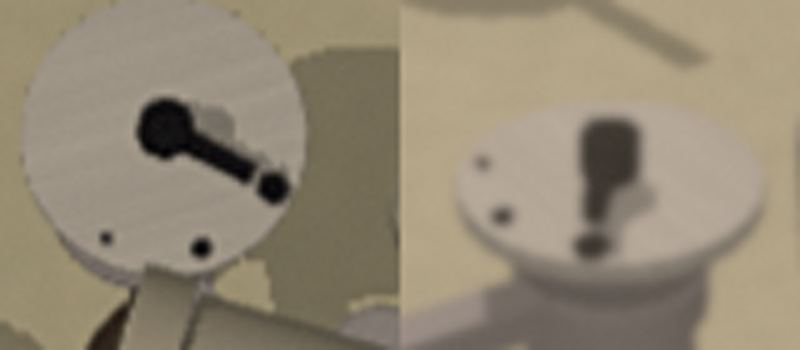

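The top view (left half) shows the arm from the hub at (165,127) to its end at (250,172), pointing roughly at the stud at (272,187). I'll fit a projected model to measure any residual angle.

```bash
cat > fit.py <<'E'
from h import *
from scipy.optimize import minimize
c=capture('top')
K=np.array([[c['fx'],0,c['cx']],[0,c['fy'],c['cy']],[0,0,1]]);D=np.array(c['dist_coeffs'])
T=np.diag([1,-1,-1,1.])@np.linalg.inv(np.array(c['cam_to_world']))
def proj(P): return cv2.projectPoints(np.array(P,float),cv2.Rodrigues(T[:3,:3])[0],T[:3,3],K,D)[0][:,0]
S=8;x0,y0,x1,y1=290,182,352,226
def hull(m,P):
    h=cv2.convexHull(((proj(P)-[x0,y0]+.5)*S).astype(np.float32)); cv2.fillConvexPoly(m,np.round(h*16).astype(np.int32),1,shift=4)
a=np.linspace(0,2*np.pi,40)
def disc(x,y,r,z0,z1): return [(x+r*np.cos(t),y+r*np.sin(t),z) for t in a for z in (z0,z1)]
fr=c['frame'][y0:y1,x0:x1].astype(float).mean(2)
obs=np.clip((130-fr)/90,0,1)
def ren(v):
    x,y,th,st=v; m=np.zeros(((y1-y0)*S,(x1-x0)*S),np.float32)
    hull(m,disc(x,y,.015,.150,.177))
    u=np.array([np.cos(th),np.sin(th)]);n=np.array([-u[1],u[0]])
    hull(m,[(*(np.array([x,y])+r*u+s*n),z) for r in (0,.052) for s in (-.0055,.0055) for z in (.155,.172)])
    for k,r in ((0,.009),(-.8,.0055),(-1.6,.003)):
        hull(m,disc(x+.064*np.cos(st+k),y+.064*np.sin(st+k),r,.15,.154))
    return cv2.resize(m,(x1-x0,y1-y0),interpolation=cv2.INTER_AREA)
f=lambda v:((cv2.GaussianBlur(ren(v*sc),(3,3),.6)-obs)**2).sum()
sc=np.array([.001,.001,.02,.02]); v0=np.array([*M,*np.radians([239,240.3])])/sc
r=minimize(f,v0,method='Nelder-Mead',options=dict(initial_simplex=np.vstack([v0]+[v0+3*e for e in np.eye(4)])))
v=r.x*sc; print(f(v0),r.fun,v[:2],np.degrees(v[2:]))
E
python3 fit.py
```

```text
59.80308144447012 58.49474079149619 [ 0.60741296 -0.03715812] [240.5504834  241.17654551]
```

The fit gives the pointer at 240.6° and the stud at 241.2°, so the pointer is set. The chute is next.

Request:
drive_tool --motion '[[[0,0.03,0.03],[0,0,0.03]],[[0.001,0.065,0.06],[0,0,0.069]],[[0.001,0.065,0.068],[0,0,0.069]],[[0.001,0.065,0.068],[0,0,0.069]]]' --claw 0

```text
time: 9.15
tcp_pos: [0.4624, -0.0278, 0.1785]
ee_rot: [0.639, 0.769, -0.001, -0.002]
force: [-0.2, -1.3, 0.6]
opening: -0.002
gripper_force: 0.0
```

```bash
sed -i 's/^M=.*/M=np.array([.6074,-.0374])/' h.py; python3 arc.py .14 -.036 .099 190.6 190.6 1
```

```text
[ 0.4624 -0.0278  0.1785] 100.55 [-0.2 -1.3  0.6]
[[[-0.0, 0.001, 0.079], [0, 0, -0.0]]]
now rad,tan 0.14080514331006977 -0.035993994482929614
```

Request:
drive_tool --motion '[[[0,0,0.02],[0,0,0]],[[0,0,0.04],[0,0,0]],[[0,0,0.06],[0,0,0]],[[0,0,0.073],[0,0,0]],[[0,0,0.079],[0,0,0]],[[0,0,0.079],[0,0,0]],[[-0.004,0,0.079],[0,0,0]],[[-0.008,0,0.079],[0,0,0]],[[-0.01,0,0.079],[0,0,0]],[[-0.01,0,0.079],[0,0,0]]]' --claw 0

```text
time: 10.15
tcp_pos: [0.4647, -0.0385, 0.1016]
ee_rot: [0.641, 0.768, 0.0, 0.0]
force: [0.5, -1.2, -0.4]
opening: 0.002
gripper_force: 0.0
```

```bash
python3 arc.py .14 -.024 .099 190.6 261.4 40
```

```text
[ 0.4647 -0.0385  0.1016] 100.33 [ 0.5 -1.2 -0.4]
[[[-0.005, -0.0, 0.003], [0, 0, -0.011]], [[-0.01, -0.001, 0.003], [0, 0, -0.021]], [[-0.014, -0.001, 0.003], [0, 0, -0.031]], [[-0.019, -0.001, 0.003], [0, 0, -0.041]], [[-0.023, -0.001, 0.003], [0, 0, -0.051]], [[-0.027, -0.001, 0.003], [0, 0, -0.061]], [[-0.032, -0.001, 0.003], [0, 0, -0.07]], [[-0.036, -0.001, 0.003], [0, 0, -0.08]], [[-0.04, -0.001, 0.003], [0, 0, -0.09]], [[-0.045, 0.0, 0.003], [0, 0, -0.1]]]
[[[-0.004, -0.001, 0.0], [0, 0, -0.01]], [[-0.009, -0.001, 0.0], [0, 0, -0.02]], [[-0.013, -0.002, 0.0], [0, 0, -0.03]], [[-0.017, -0.002, 0.0], [0, 0, -0.039]], [[-0.022, -0.002, 0.0], [0, 0, -0.049]], [[-0.026, -0.002, 0.0], [0, 0, -0.059]], [[-0.031, -0.002, 0.0], [0, 0, -0.069]], [[-0.035, -0.002, 0.0], [0, 0, -0.079]], [[-0.039, -0.001, 0.0], [0, 0, -0.089]], [[-0.044, -0.001, 0.0], [0, 0, -0.098]]]
[[[-0.004, -0.001, 0.0], [0, 0, -0.01]], [[-0.009, -0.001, 0.0], [0, 0, -0.02]], [[-0.013, -0.002, 0.0], [0, 0, -0.03]], [[-0.017, -0.002, 0.0], [0, 0, -0.039]], [[-0.022, -0.002, 0.0], [0, 0, -0.049]], [[-0.026, -0.002, 0.0], [0, 0, -0.059]], [[-0.031, -0.002, 0.0], [0, 0, -0.069]], [[-0.035, -0.002, 0.0], [0, 0, -0.079]], [[-0.039, -0.001, 0.0], [0, 0, -0.088]], [[-0.044, -0.001, 0.0], [0, 0, -0.098]]]
[[[-0.004, -0.001, 0.0], [0, 0, -0.01]], [[-0.009, -0.001, 0.0], [0, 0, -0.02]], [[-0.013, -0.002, 0.0], [0, 0, -0.03]], [[-0.017, -0.002, 0.0], [0, 0, -0.039]], [[-0.022, -0.002, 0.0], [0, 0, -0.049]], [[-0.026, -0.002, 0.0], [0, 0, -0.059]], [[-0.031, -0.002, 0.0], [0, 0, -0.069]], [[-0.035, -0.002, 0.0], [0, 0, -0.079]], [[-0.039, -0.001, 0.0], [0, 0, -0.089]], [[-0.044, -0.001, 0.0], [0, 0, -0.098]]]
now rad,tan 0.14060113968186252 -0.024472129325548774
```

Request:
drive_tool --motion '[[[-0.004,0,0.001],[0,0,-0.01]],[[-0.009,-0.001,0.001],[0,0,-0.02]],[[-0.013,-0.001,0.001],[0,0,-0.03]],[[-0.018,-0.001,0.001],[0,0,-0.04]],[[-0.022,-0.001,0.001],[0,0,-0.05]],[[-0.027,-0.001,0.001],[0,0,-0.06]],[[-0.032,-0.001,0.001],[0,0,-0.07]],[[-0.036,-0.001,0.001],[0,0,-0.08]],[[-0.04,-0.001,0.001],[0,0,-0.09]],[[-0.045,0.0,0.001],[0,0,-0.1]]]' --claw 0

```text
time: 11.15
tcp_pos: [0.4725, -0.0824, 0.1004]
ee_rot: [0.512, 0.859, -0.0, -0.0]
force: [-1.0, 0.9, 0.4]
opening: 0.003
gripper_force: 0.6
```

Request:
drive_tool --motion '[[[-0.004,-0.001,0],[0,0,-0.01]],[[-0.009,-0.001,0],[0,0,-0.02]],[[-0.013,-0.002,0],[0,0,-0.03]],[[-0.017,-0.002,0],[0,0,-0.039]],[[-0.022,-0.002,0],[0,0,-0.049]],[[-0.026,-0.002,0],[0,0,-0.059]],[[-0.031,-0.002,0],[0,0,-0.069]],[[-0.035,-0.002,0],[0,0,-0.079]],[[-0.039,-0.001,0],[0,0,-0.089]],[[-0.044,-0.001,0],[0,0,-0.098]]]' --claw 0

```text
time: 12.15
tcp_pos: [0.4926, -0.1215, 0.1003]
ee_rot: [0.374, 0.927, 0.0, -0.0]
force: [0.3, 1.3, 0.3]
opening: -0.004
gripper_force: 0.5
```

```bash
python3 arc.py .14 -.024 .1 227 261.4 20
```

```text
[ 0.4926 -0.1215  0.1003] 136.07 [0.3 1.3 0.3]
[[[-0.007, -0.001, 0.0], [0, 0, -0.015]], [[-0.011, -0.001, 0.0], [0, 0, -0.024]], [[-0.015, -0.002, 0.0], [0, 0, -0.034]], [[-0.02, -0.002, 0.0], [0, 0, -0.043]], [[-0.024, -0.002, 0.0], [0, 0, -0.053]], [[-0.028, -0.002, 0.0], [0, 0, -0.063]], [[-0.032, -0.002, 0.0], [0, 0, -0.072]], [[-0.037, -0.001, 0.0], [0, 0, -0.082]], [[-0.041, -0.001, 0.0], [0, 0, -0.091]], [[-0.045, -0.0, 0.0], [0, 0, -0.101]]]
[[[-0.004, -0.001, 0.0], [0, 0, -0.01]], [[-0.008, -0.001, 0.0], [0, 0, -0.019]], [[-0.013, -0.002, 0.0], [0, 0, -0.029]], [[-0.017, -0.002, 0.0], [0, 0, -0.038]], [[-0.021, -0.002, 0.0], [0, 0, -0.048]], [[-0.025, -0.002, 0.0], [0, 0, -0.057]], [[-0.03, -0.002, 0.0], [0, 0, -0.067]], [[-0.034, -0.002, 0.0], [0, 0, -0.076]], [[-0.038, -0.001, 0.0], [0, 0, -0.086]], [[-0.042, -0.001, 0.0], [0, 0, -0.096]]]
now rad,tan 0.14020577298990947 -0.02427874015613876
```

Request:
drive_tool --motion '[[[-0.005,-0.001,0],[0,0,-0.011]],[[-0.009,-0.001,0],[0,0,-0.021]],[[-0.013,-0.002,0],[0,0,-0.03]],[[-0.018,-0.002,0],[0,0,-0.04]],[[-0.022,-0.002,0],[0,0,-0.05]],[[-0.027,-0.002,0],[0,0,-0.06]],[[-0.032,-0.002,0],[0,0,-0.07]],[[-0.036,-0.001,0],[0,0,-0.08]],[[-0.041,-0.001,0],[0,0,-0.09]],[[-0.045,0,0],[0,0,-0.101]]]' --claw 0

```text
time: 13.15
tcp_pos: [0.525, -0.153, 0.1003]
ee_rot: [0.223, 0.975, -0.0, -0.0]
force: [-1.0, 0.0, 0.7]
opening: -0.001
gripper_force: 0.6
```

```bash
python3 arc.py .14 -.024 .1 245 261.4 10
```

```text
[ 0.525  -0.153   0.1003] 154.24 [-1.   0.   0.7]
[[[-0.006, -0.001, 0.0], [0, 0, -0.013]], [[-0.01, -0.001, 0.0], [0, 0, -0.022]], [[-0.014, -0.002, 0.0], [0, 0, -0.032]], [[-0.018, -0.002, 0.0], [0, 0, -0.041]], [[-0.022, -0.002, 0.0], [0, 0, -0.05]], [[-0.026, -0.002, 0.0], [0, 0, -0.059]], [[-0.03, -0.002, 0.0], [0, 0, -0.068]], [[-0.034, -0.002, 0.0], [0, 0, -0.077]], [[-0.038, -0.001, 0.0], [0, 0, -0.086]], [[-0.042, -0.001, 0.0], [0, 0, -0.095]]]
now rad,tan 0.1399118814830737 -0.02399054683667813
```

Request:
drive_tool --motion '[[[-0.005,-0.001,0],[0,0,-0.012]],[[-0.01,-0.001,0],[0,0,-0.022]],[[-0.015,-0.002,0],[0,0,-0.034]],[[-0.02,-0.002,0],[0,0,-0.045]],[[-0.025,-0.002,0],[0,0,-0.057]],[[-0.03,-0.002,0],[0,0,-0.068]],[[-0.034,-0.002,0],[0,0,-0.077]],[[-0.037,-0.001,0],[0,0,-0.084]],[[-0.039,-0.001,0],[0,0,-0.088]],[[-0.04,-0.001,0],[0,0,-0.09]]]' --claw 0

```text
time: 14.15
tcp_pos: [0.5606, -0.1711, 0.1003]
ee_rot: [0.084, 0.996, 0.0, -0.0]
force: [-0.6, 1.3, -0.7]
opening: 0.004
gripper_force: 0.4
```

```bash
python3 arc.py .14 -.024 .1 261.4 261.4 1
```

```text
[ 0.5606 -0.1711  0.1003] 170.4 [-0.6  1.3 -0.7]
[[[-0.002, -0.001, 0.0], [0, 0, -0.006]]]
now rad,tan 0.13965213550751088 -0.02379244631876593
```

Request:
drive_tool --motion '[[[-0.001,0,0],[0,0,-0.003]],[[-0.002,-0.001,0],[0,0,-0.005]],[[-0.002,-0.001,0],[0,0,-0.005]],[[0.003,-0.001,0],[0,0,-0.005]],[[0.01,0,0],[0,0,-0.005]],[[0.02,0,0],[0,0,-0.005]],[[0.02,0,0],[0,0,-0.005]],[[0.02,0,-0.03],[0,0,-0.005]],[[0.02,0,-0.07],[0,0,-0.005]],[[0.02,0,-0.11],[0,0,-0.005]]]' --claw 0

```text
time: 15.15
tcp_pos: [0.5404, -0.1677, 0.2116]
ee_rot: [0.076, 0.997, 0.0, -0.0]
force: [0.9, 0.8, -0.8]
opening: -0.002
gripper_force: 0.0
```

Request:
drive_tool --motion '[[[0.01,0,-0.04],[0,0,0]],[[0.04,0,-0.07],[0,0,0]],[[0.08,-0.02,-0.07],[0,0,0]],[[0.12,-0.04,-0.07],[0,0,0]],[[0.15,-0.06,-0.07],[0,0,0]],[[0.17,-0.08,-0.07],[0,0,0]],[[0.17,-0.08,-0.07],[0,0,0]],[[0.17,-0.08,-0.07],[0,0,0]]]' --claw 0

```text
time: 15.95
tcp_pos: [0.3605, -0.2213, 0.2806]
ee_rot: [0.077, 0.997, -0.0, 0.0]
force: [0.9, 0.2, 0.3]
opening: 0.001
gripper_force: 0.0
```

```bash
python3 fit.py; python3 - <<'E'
from h import *
im=[]
for n in ['top','side']:
    c=capture(n); im.append(c['frame'][150:290,250:410] if n=='top' else c['frame'][180:320,220:380])
    for k,z in [('outlet',.066),('cup',.0)]:
        for m in mark_of(c,k)[:2]:
            p=p2w(c,m['centre'],z)[:2];e=p-M; print(n,k,round(m['score'],2),p,np.hypot(*e),np.degrees(np.arctan2(e[1],e[0]))%360)
    if n=='top':
        d=c['depth']
        P=np.array([p2w(c,(x,y),depth=d[y,x]) for y in range(185,240) for x in range(330,410)])
        e=P[:,:2]-M;r=np.hypot(*e.T);s=(P[:,2]>.09)&(P[:,2]<.112)&(r>.09)&(r<.19); q=P[s]
        mid=q[:,:2].mean(0)-M; print('chute',s.sum(),np.degrees(np.arctan2(mid[1],mid[0]))%360)
    for k in ['container1']: print([(p2w(c,t['centre'],0).round(3)) for t in mark_of(c,k)[:3]])
cv2.imwrite('pics/fin.png',cv2.resize(np.hstack(im),None,fx=2.5,fy=2.5,interpolation=cv2.INTER_CUBIC))
E
```

```text
65.93084280385884 63.54372510552153 [ 0.60727636 -0.03733213] [240.50330993 240.99311441]
top outlet 0.8 [ 0.58761558 -0.21045503] 0.17418227974899533 263.47800653251977
top cup 0.92 [ 0.52624647 -0.33370819] 0.30722050593804395 254.68330965702543
top cup 0.8 [ 0.58726993 -0.20969373] 0.17346569753710253 263.33601801267315
chute 362 260.9321732155816
[array([ 0.5  , -0.161,  0.   ]), array([ 0.439, -0.001,  0.   ])]
side outlet 0.72 [ 0.58655256 -0.20418286] 0.16808075348741305 262.8751233893312
side cup 0.68 [ 0.51959251 -0.32721393] 0.30282382235658223 253.14430170167432
side cup 0.66 [ 0.59321001 -0.20028946] 0.1635063672543171 265.0212900506726
[array([0.499, 0.103, 0.   ]), array([ 0.495, -0.165,  0.   ])]
```

View pics/fin.png

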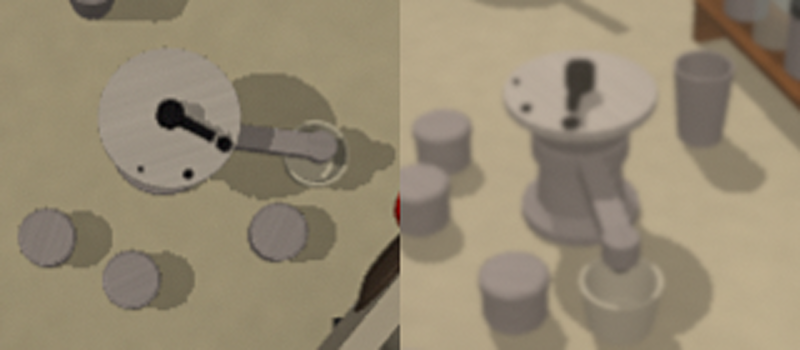

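The final picture shows the pointer in line with the large stud. The chute's end at (322,146) sits over the cup's rim centre at (316,153), and the offset between them is the expected height parallax. Nothing else looks moved, so I'm handing in.

```bash
python3 -c "
from cell import job_done; print(job_done())"
```

```text
the job is handed in; nothing more can be done
None
```

The job is handed in: the pointer was pushed round to within about 0.5° of the largest stud. The chute was then pushed until its nozzle was over the white cup, less than 1° off by my measurements. The last pictures show nothing else moved, and the run took about 16 s of the 54 s allowed.

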